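Plug a film roll and peel the next packing tray off the nested stack

TASK

Pack out this roll of film: set the red core plug into the top of the roll's core so that its flange sits flat all round, and let go of it. Then take the top blue tray off the nested stack, whose trays cling together: lift one corner first, tilting the tray up, so that it peels free of the tray below, leaving the rest of the stack standing where it is. Finish while holding that tray level a few centimetres above the plugged roll, its centre opening over the plug's hub and touching nothing but your gripper; do not set it down or let go, and leave the spare core, tape dispenser and brush alone.

Things in the scene. Friction and masses are not known exactly. Their poses are not given: they have to be found in the camera images.
- plug_hub (a point): red plastic core plug, 70 g, loose, standing on the bench at the start, hub up. This point: centre of the hub, half-way up it; z along the plug's axis. Hub: upright cylinder 30 mm in diameter, 32 mm high (16 mm above and below this point), the part to grip
- plug: the core plug as a whole; origin at the centre of its foot, z up. From the foot up: round spigot 70 mm in diameter and 18 mm long (tapering to 60 mm at the foot), flange 92 mm in diameter and 5 mm thick, hub 32 mm high. 55 mm high in all; hub centre 39 mm and flange underside 18 mm above the foot
- roll_mouth (a point): centre of the mouth of the core at the top end face of the standing film roll, 80 mm above the bench; z up. With the plug seated, its flange rests on this face and its hub's centre is 21 mm above this point, the hub's top 37 mm
- roll: standing roll of pale grey film, 130 mm in diameter, 80 mm high, on a brown cardboard core (92 mm outside, 76 mm inside), loose, about 550 g; origin at the centre of its underside, z up
- tray_center (a point): centre of the top blue tray of the nested stack, half-way up it (20 mm above its underside); z up, x and y square to its straight sides. The tray is rigid, 190 mm square with cut corners, 40 mm high, about 100 g, open upward, with a square opening of 56 mm in the middle of its floor
- tray: the top tray; origin at the centre of its underside. Round its top runs an upright rim bead 10 mm wide and 14 mm high with vertical faces (26 to 40 mm above the underside), to be pinched from above, one finger inside and one outside; below it the walls slope inward. Lugs 16 mm high stand in its floor's corners. Nested, its bead is 2 mm clear of the bead below
- tray_corner0 (a point): top of the top tray's rim bead at the middle of its cut corner at +x +y (tray's own axes); 102.5 mm from the tray's axis to the middle of the bead, 40 mm above the tray's underside. Here the bead runs straight for about 50 mm, square to the diagonal
- tray_corner1 (a point): top of the top tray's rim bead at the middle of its cut corner at -x +y (tray's own axes); 102.5 mm from the tray's axis to the middle of the bead, 40 mm above the tray's underside. Here the bead runs straight for about 50 mm, square to the diagonal
- tray_corner2 (a point): top of the top tray's rim bead at the middle of its cut corner at -x -y (tray's own axes); 102.5 mm from the tray's axis to the middle of the bead, 40 mm above the tray's underside. Here the bead runs straight for about 50 mm, square to the diagonal
- tray_corner3 (a point): top of the top tray's rim bead at the middle of its cut corner at +x -y (tray's own axes); 102.5 mm from the tray's axis to the middle of the bead, 40 mm above the tray's underside. Here the bead runs straight for about 50 mm, square to the diagonal
- pile_top (a point): centre of the top of the rest of the stack, level with its uppermost rim, 120 mm above the bench; z up. The top tray, nested, has its underside 24 mm below this point and its rim 16 mm above. Small sprung snap beads at the four corners of this rim hold it: it takes about 3 to 5 N to pull it free; a corner snaps free once raised about 4 mm
- pile: the rest of the stack: six blue trays nested together, moving as one piece, about 660 g, loose on the bench, 190 mm square with cut corners like the top tray; origin at the centre of its underside, z up
- core: bystander: spare brown cardboard core, 92 mm in diameter, 85 mm high, standing; origin at the centre of its underside
- dispenser: bystander: red tape dispenser with amber tape, 150 mm long (its x), 45 mm wide, 90 mm high; origin at the centre of its underside
- brush: bystander: hand brush lying flat along its own x; origin at its underside
Not all that is in view belongs to the job. What is shaped like the roll but purple is not meant.

How it is judged:
On the way, in this order (a step that is already met when the one before it is completed fails the run):
1. the core plug sits in the roll's core, flange flat on the end face, and is let go (horizontal distance between plug_hub and roll_mouth below 0.008 m and z of plug_hub in the frame of roll_mouth between 0.015 and 0.025 m and angle between plug_hub's own z axis and vertical below 0.06 rad and contact force between the fingers and plug below 0.1 N and linear speed of plug below 0.02 m/s), for 0.2 s.
2. one corner of the top tray is lifted at least 18 mm while the opposite corner is still down in the stack (within 8 mm of nested) (((z of tray_corner0 in the frame of pile_top above 0.034 m and z of tray_corner2 in the frame of pile_top below 0.024 m) or (z of tray_corner1 in the frame of pile_top above 0.034 m and z of tray_corner3 in the frame of pile_top below 0.024 m) or (z of tray_corner2 in the frame of pile_top above 0.034 m and z of tray_corner0 in the frame of pile_top below 0.024 m) or (z of tray_corner3 in the frame of pile_top above 0.034 m and z of tray_corner1 in the frame of pile_top below 0.024 m))), for 0.1 s.
At the end, for the whole second after the job is handed in: The gripper holds the tray still, level (8 degrees), centred within 25 mm over the plug, its underside 3 to 93 mm above the hub, touching neither plug, roll nor stack; plug seated flat in the standing roll; rest of the stack level on the bench within 40 mm of its start (contact force between the fingers and tray above 1 N and contact force between tray and pile below 0.05 N and contact force between tray and roll below 0.05 N and contact force between tray and plug below 0.05 N and horizontal distance between tray_center and plug_hub below 0.025 m and z of tray_center in the frame of roll_mouth between 0.06 and 0.15 m and angle between tray_center's own z axis and vertical below 0.15 rad and linear speed of tray below 0.03 m/s and horizontal distance between plug_hub and roll_mouth below 0.008 m and z of plug_hub in the frame of roll_mouth between 0.015 and 0.025 m and angle between plug_hub's own z axis and vertical below 0.06 rad and angle between each of roll_mouth, pile_top's own z axis and vertical below 0.05 rad and height (world z) of roll_mouth below 0.085 m and height (world z) of pile_top below 0.125 m and distance of pile_top from where it was at the start of the episode below 0.04 m); the arm keeps its last pose, push and grip.
It fails at once if the rest of the stack is lifted, tipped or dragged away (angle between pile_top's own z axis and vertical above 0.25 rad or height (world z) of pile_top above 0.145 m or distance of pile_top from where it was at the start of the episode above 0.06 m).
It fails at once if the film roll is knocked over (angle between roll_mouth's own z axis and vertical above 0.3 rad).
It fails at once if the spare core, the tape dispenser or the brush is pushed away (distance of any of core, dispenser, brush from where it was at the start of the episode above 0.03 m).
It also fails if it takes over 56 s, if anything falls off the work surface, if the arm or the gripper's body presses on something with over 40 N, if the wrist force passes 120 N, or if a joint passes its speed limit or range.

ROBOT

A 7-joint arm with a two-finger parallel gripper is mounted at the origin on the work surface. World frame = base frame: x ahead of the robot, y to its left, z up, the work surface at z = 0. Lengths are in m, angles in rad, forces in N, time in s.
With the tool pointing down it reaches from about 0.4 to 0.85 m from the base axis. Payload 10.4 kg.
Tool frame: the origin (TCP) lies on the centre line of the jaws, within the pads' length; the fingertips stand 14 mm ahead of it and the grasp point (between the pads) lies 5 mm behind it; z points along the fingers, y is the direction in which the jaws open and shut (so a half turn about z gives the same grasp; the last joint's range is limited). The gripper opens to 85 mm and grips with 20 to 120 N. Pads are 22 mm wide; open, the fingers measure 114 mm over their backs; the gripper's body (76 mm by 85 mm) begins 54 mm behind the grasp point. The pads swing forward as they close: fully open they stand 13 mm farther back than shut.
Start: joints at [-1.347, 0.332, -0.065, 1.46, 0.022, 1.35, -0.088], TCP at [0.153, 0.606, 0.245] pointing down, gripper open.
Joint ranges: [-2.6, 2.6], [-0.5, 2.12], [-1.47, 1.34], [0.16, 2.42], [-1.27, 4.41], [0.06, 2.06], [-2.6, 2.6]. Speed limits (rad/s): [2.22, 2.22, 2.79, 2.79, 3.14, 3.14, 3.14].

INTERFACE

Orientations are given as [roll, pitch, yaw] about the fixed x, y, z axes, in that order (R = Rz(yaw) Ry(pitch) Rx(roll)).
In Python, from cell import sensors, imaging, ctrl gives the robot as it stands. The module is installed in compiled form; this text tells all that it offers.
- The arm moves only by the tool step_arm, never from a script. Its arguments are lists of equal length, an entry for each row: "dp": the shift along the tool's x, y, z in m, a list of three; "rotation": the turn, a rotation vector about the tool's x, y, z in rad, a list of three. In form: {"dp": [[dx, dy, dz], ...], "rotation": [[ax, ay, az], ...]}. A call has 1 to 5 rows; each row is the pose to reach, as a shift and turn from the pose commanded when the call began, along the tool's axes at that moment; what a row does not reach only later rows make up. A row lasts 1/8 s, in which the tool goes at most 62.5 mm and 10.7 degrees, less where a joint would pass 70% of its speed; a pose out of reach is approached as far as the arm can. A call with a gripper value outside its range is refused whole. "jaw" is the finger opening in m, from 0 to 0.0854, set as the call begins (left out, the last holds). The fingers move at their own pace and stop on an object; "force" is the grip in N (left out, the last holds). Time passes only in rows, so rows that repeat a pose let the fingers close. It gives the time, the measured TCP pose, the force and the opening at its end, in the units of the state.
- sensors.sense(): the state, without advancing time (a new reading comes with each control period).
- imaging.grab_frame(name): name is "side" or "top" or "wrist"; returns (picture, depth): 480x640x3 uint8, blue, green, red; 480x640 float32, m along the optical axis (not along the pixel's ray), 0 where there is no reading.
- imaging.calibration(name): a dict with "K" (3x3 intrinsics, pixels), "dist_coeffs" ([k1, k2, p1, p2, k3] as OpenCV has them; the pictures are not rectified), "rvec" (rotation vector, rad) and "tvec" (3), from world to camera coordinates, as OpenCV has them; the wrist camera has in their place "T_tool_cam" (4x4, takes a point from camera to tool coordinates, whose origin is the TCP and whose axes are the flange's). Camera axes: x right, y down, z forward; pixel columns grow to the right and rows downward; lengths in m; the calibration is good to about 2 mm. A picture is of the moment at which its call begins: read the wrist's pose just before it. calibration takes no time and is no camera call.
- ctrl.hand_in(): hands the job in, once; it reports no verdict.
The state is a dict: "t": time; "joint_pos": joint angles; "joint_velocities": joint speeds; "tau": joint torques, N m; "tcp_pos": TCP position; "tool_rot": TCP orientation; "force": force on the tool from outside, world axes, zero at the start; "moment": the same for the moment, N m; "grip_width": opening from 0.0 (shut) to 1.0 (fully open).
Only numpy, scipy, OpenCV 4.12 (cv2) and the standard library are available. Lean on these libraries where they do the work, as an engineer would, in place of code of your own. Each camera call takes 0.05 s, during which the arm holds its last target. There are 200 camera calls.

## Working session

There is one attempt and no reset: what is moved stays moved. The work goes in short steps, Python scripts to look and compute and a tool call to move; the robot and the scene stay as the last step left them, time stands still between calls to the robot, and variables do not carry over. Pictures are saved under pics/ and viewed, about 8 in all and at most 12, crops included, and the job is handed in when it is done.

Besides the shell and the picture viewer there is one more tool, called in YAML: its name, and indented under it one key for each argument. step_arm: Moves the arm, as the interface text tells. Its arguments: {"type":"object","properties":{"dp":{"type":"array","items":{"type":"array","items":{"type":"number"}}},"rotation":{"type":"array","items":{"type":"array","items":{"type":"number"}}},"jaw":{"type":"number"},"force":{"type":"number"}},"required":["dp","rotation"]}

```bash
mkdir -p pics
cat > h.py <<'E'
import numpy as np, cv2
from scipy.spatial.transform import Rotation as R
from cell import sensors, imaging, ctrl
def pose():
    s=sensors.sense(); return np.array(s["tcp_pos"]), R.from_euler('xyz',s["tool_rot"])
def cloud(name):
    p,r=pose(); img,d=imaging.grab_frame(name); c=imaging.calibration(name)
    K=np.array(c["K"]); dist=np.array(c["dist_coeffs"])
    v,u=np.mgrid[0:480,0:640]
    n=cv2.undistortPoints(np.stack([u,v],-1).reshape(-1,1,2).astype(np.float64),K,dist).reshape(480,640,2)
    P=np.dstack([n*d[...,None],d]).astype(float)
    if name=="wrist":
        T=np.array(c["T_tool_cam"]); W=(P@T[:3,:3].T+T[:3,3])@r.as_matrix().T+p
    else:
        M=cv2.Rodrigues(np.array(c["rvec"],float))[0]; W=(P-np.array(c["tvec"]).ravel())@M
    W[d==0]=np.nan
    return img,W
def tool(target,rv=None):
    "world target -> dp in tool axes from current measured pose"
    p,r=pose(); return r.inv().apply(np.array(target)-p)
E
python3 - <<'E'
from h import *
s=sensors.sense();print(s)
a,W=cloud("top");b,W2=cloud("side")
np.savez("f0.npz",a=a,W=W,b=b,W2=W2)
cv2.imwrite("pics/top.png",a);cv2.imwrite("pics/side.png",b)
E
```

```text
{'t': 0.0, 'joint_pos': array([-1.34660425,  0.33285583, -0.06465822,  1.46094644,  0.02159792,
        1.34989928, -0.08850024]), 'joint_velocities': array([-7.58216132e-04,  6.36078527e-05, -8.48510500e-04,  3.56852391e-04,
        4.95047353e-04, -4.00283527e-05, -1.21593037e-04]), 'tau': array([-7.30122756e-04, -6.25438857e+01,  4.87172522e-02, -3.91606843e+01,
        1.61314703e-02,  9.87664273e-03, -4.09017119e-06]), 'tcp_pos': array([0.15262481, 0.60570992, 0.24452339]), 'tool_rot': array([-3.14018095e+00,  7.79118091e-05,  2.89478154e+00]), 'force': array([-0.39492383,  0.6098307 ,  0.12201775]), 'moment': array([ 0.0082648 , -0.0147258 , -0.01676026]), 'grip_width': 1.00110799406504}
```

View pics/top.png

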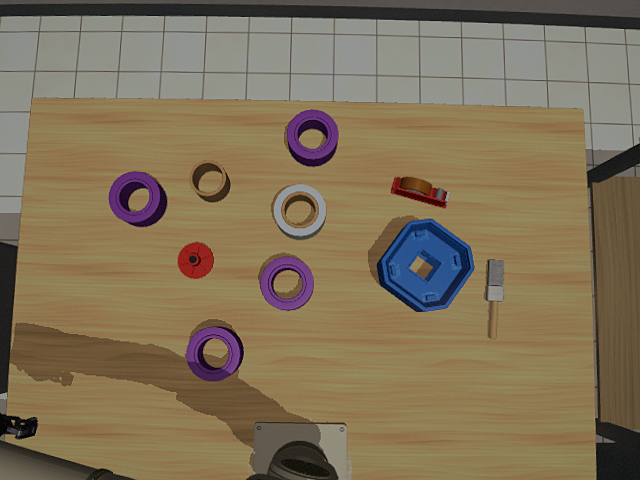

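View pics/side.png

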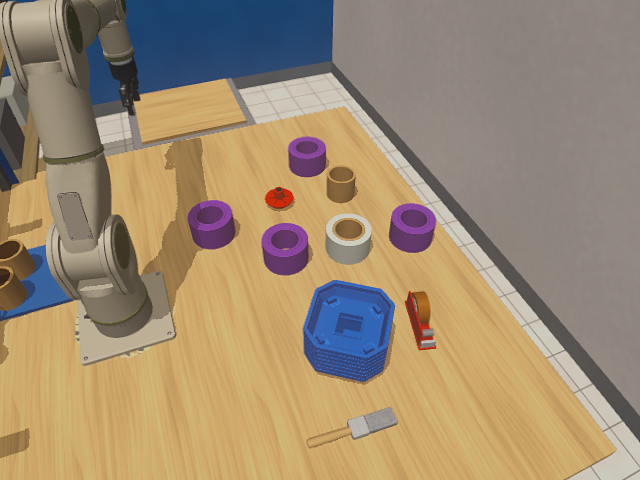

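The top view shows these:
- Red plug at (196,260).
- Pale grey roll with brown core at (300,211). It is the only grey one. The four purple look-alikes at (312,137), (138,198), (287,283) and (214,353) don't fit.
- Blue stack at (426,265), and spare core at (210,180).
- Dispenser at (420,190), and brush at (495,300).

Next I'll measure these and make one enlarged crop.

Run:
```python
from h import *
f=np.load("f0.npz");a,W,b,W2=f["a"],f["W"],f["b"],f["W2"]
def circ(P):
    A=np.c_[2*P[:,:2],np.ones(len(P))];s=np.linalg.lstsq(A,(P[:,:2]**2).sum(1),rcond=None)[0]
    return s[:2],np.sqrt(s[2]+s[:2]@s[:2])
def hull_c(P):
    (c,r)=cv2.minEnclosingCircle(P[:,:2].astype(np.float32)*1000);return np.array(c)/1000,r/1000
def sel(W,u0,u1,v0,v1,z0,z1):
    Q=W[v0:v1,u0:u1].reshape(-1,3);return Q[(Q[:,2]>z0)&(Q[:,2]<z1)]
for n,box,z in [("plug flange",(165,225,230,290),(.016,.032)),("plug hub",(165,225,230,290),(.045,.065)),("roll top",(265,335,175,245),(.073,.088)),("purple287",(250,325,245,320),(.073,.088)),("core",(180,240,150,210),(.078,.095)),("stack",(370,480,210,320),(.128,.145)),("disp",(380,455,170,210),(.03,.2)),("purple312",(280,345,100,170),(.073,.088))]:
    P=sel(W,*box,*z);
    if len(P)<5: print(n,len(P));continue
    print(n,len(P),hull_c(P),P[:,:2].min(0).round(3),P[:,:2].max(0).round(3),"zmed",np.median(P[:,2]).round(4),P[:,2].max().round(3))
P=sel(W,370,480,210,320,.128,.145); print(cv2.minAreaRect(P[:,:2].astype(np.float32)*1000))
P=sel(W2,295,405,270,385,.128,.145); print("side stack",cv2.minAreaRect(P[:,:2].astype(np.float32)*1000),np.median(P[:,2]))
P=sel(W2,320,380,205,270,.074,.09); print("side roll",hull_c(P),np.median(P[:,2]))
P=sel(W2,260,300,180,215,.016,.034); print("side flange",hull_c(P),np.median(P[:,2]))
P=sel(W2,260,300,180,215,.046,.065); print("side hub",len(P),hull_c(P),np.median(P[:,2]))
cv2.imwrite("pics/crop.png",cv2.resize(a[150:320,160:480],None,fx=2.5,fy=2.5,interpolation=cv2.INTER_CUBIC))
```

```text
plug flange 885 (array([0.5167597 , 0.27408347]), 0.04695528030395508) [0.47  0.227] [0.562 0.321] zmed 0.0237 0.032
plug hub 120 (array([0.51573322, 0.2740015 ]), 0.01532024574279785) [0.502 0.259] [0.53  0.288] zmed 0.0553 0.064
roll top 1409 (array([0.64096851, 0.01009518]), 0.06548258209228516) [ 0.576 -0.054] [0.705 0.074] zmed 0.0802 0.088
purple287 1440 (array([0.46044641, 0.03769662]), 0.06505035400390625) [ 0.396 -0.026] [0.525 0.102] zmed 0.08 0.088
core 368 (array([0.7136474 , 0.24110442]), 0.04727156448364258) [0.668 0.195] [0.761 0.287] zmed 0.0845 0.095
stack 1234 (array([ 0.50643051, -0.2940704 ]), 0.11021514892578126) [ 0.396 -0.403] [ 0.616 -0.184] zmed 0.1357 0.145
disp 702 (array([ 0.70269214, -0.30097974]), 0.06908834838867188) [ 0.668 -0.37 ] [ 0.732 -0.232] zmed 0.0662 0.094
purple312 1334 (array([ 0.83280518, -0.01735824]), 0.0660706787109375) [ 0.769 -0.082] [0.897 0.047] zmed 0.0801 0.088
((506.345703125, -293.6029357910156), (190.09153747558594, 191.85919189453125), 54.40375900268555)
side stack ((503.2764892578125, -294.34918212890625), (192.072265625, 190.81517028808594), 54.39970779418945) 0.13547842163218832
side roll (array([0.63667493, 0.00981724]), 0.06700511932373047) 0.07995566256471916
side flange (array([0.51181992, 0.27357446]), 0.04804945755004883) 0.024170164070019647
side hub 60 (array([0.51139368, 0.27289651]), 0.015734623908996583) 0.05503836179628442
```

View pics/crop.png

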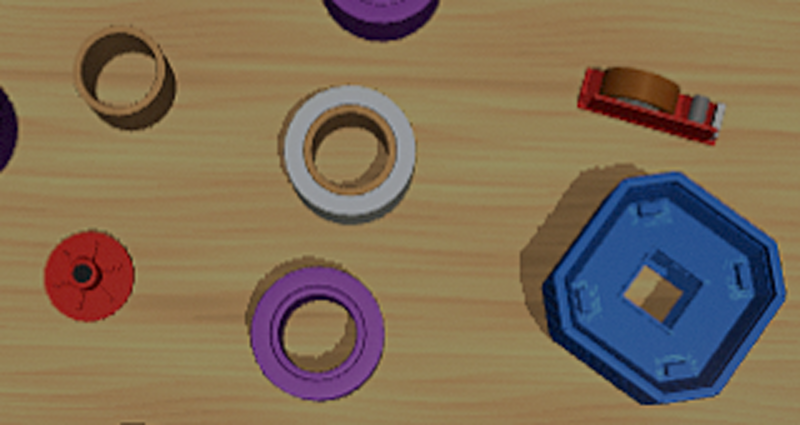

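The crop confirms it: the grey-white roll with the brown core is at crop (350,150), the plug at (88,275), and the top tray at (665,290) with its cut corners roughly along world ±x and ±y. I'll move above the plug.

```bash
cat >> h.py <<'E'
def go(target,yaw,tilt=0.):
    "print dp, rotvec to reach target with tool down at yaw (tilt about tool x after)"
    p,r=pose(); rt=R.from_euler('xyz',[np.pi,0,yaw])*R.from_rotvec([tilt,0,0])
    print("dp",r.inv().apply(np.array(target)-p).round(4),"rot",(r.inv()*rt).as_rotvec().round(4))
def st():
    s=sensors.sense();print("t",round(s["t"],2),"p",s["tcp_pos"].round(4),"rot",s["tool_rot"].round(3),"F",s["force"].round(1),"g",round(s["grip_width"],3),"q",s["joint_pos"].round(2))
E
python3 - <<'E'
from h import *
go([.514,.274,.20],2.06)
E
```

```text
dp [-0.4315 -0.2334  0.0449] rot [-1.200e-03  6.000e-04  8.349e-01]
```

step_arm:
  dp:
    - [-0.055,-0.03,0]
    - [-0.11,-0.06,0]
    - [-0.165,-0.09,0.01]
    - [-0.22,-0.12,0.02]
    - [-0.27,-0.147,0.03]
  rotation:
    - [0,0,0.15]
    - [0,0,0.3]
    - [0,0,0.45]
    - [0,0,0.6]
    - [0,0,0.75]

```text
t: 0.72
tcp_pos: [0.3798, 0.3958, 0.2149]
tool_rot: [-3.142, -0.0, 2.14]
force: [0.2, 0.6, 0.1]
grip_width: 0.999
```

Run:
```python
from h import *
st();go([.514,.274,.20],2.06)
```

```text
t 0.72 p [0.3798 0.3958 0.2149] rot [-3.142 -0.     2.14 ] F [0.2 0.6 0.1] g 0.999 q [-1.05  0.18  0.19  1.72 -0.04  1.25 -0.29]
dp [-0.1748  0.0475  0.0149] rot [-0.     -0.0001  0.0795]
```

step_arm:
  dp:
    - [-0.05,0.014,0.005]
    - [-0.1,0.028,0.01]
    - [-0.145,0.04,0.015]
    - [-0.175,0.0475,0.015]
    - [-0.175,0.0475,0.015]
  rotation:
    - [0,0,0.03]
    - [0,0,0.05]
    - [0,0,0.08]
    - [0,0,0.08]
    - [0,0,0.08]

```text
t: 1.35
tcp_pos: [0.5151, 0.2737, 0.1999]
tool_rot: [-3.141, 0.001, 2.06]
force: [-0.9, 0.5, 0.8]
grip_width: 1.002
```

Run:
```python
from h import *
st()
a,W=cloud("wrist")
cv2.imwrite("pics/w1.png",a)
hsv=cv2.cvtColor(a,cv2.COLOR_BGR2HSV);red=((hsv[...,0]<8)|(hsv[...,0]>172))&(hsv[...,1]>120)&(hsv[...,2]>50)
for n,z0,z1 in [("flange",.017,.03),("hub",.046,.065)]:
    m=red&(W[...,2]>z0)&(W[...,2]<z1)&(np.hypot(W[...,0]-.514,W[...,1]-.274)<.07)
    if n=="hub": m=(W[...,2]>z0)&(W[...,2]<z1)&(np.hypot(W[...,0]-.514,W[...,1]-.274)<.03)
    P=W[m];c,r=cv2.minEnclosingCircle(P[:,:2].astype(np.float32)*1000)
    print(n,m.sum(),c,r,np.median(P[:,2]),np.argwhere(m).mean(0))
go([.514,.274,.045],2.06)
```

```text
t 1.35 p [0.5151 0.2737 0.1999] rot [-3.141e+00  1.000e-03  2.060e+00] F [-0.9  0.5  0.8] g 1.002 q [-0.83  0.27  0.32  1.65 -0.09  1.23 -0.01]
flange 6541 (512.0977783203125, 274.3805236816406) 45.807220458984375 0.023009897362828102 [219.84237884 322.0790399 ]
hub 1016 (512.2451171875, 274.4287109375) 14.898909568786621 0.055120564186071946 [230.59744094 322.05314961]
dp [-0.0014 -0.0005  0.1549] rot [-0.0007  0.0002  0.0028]
```

View pics/w1.png

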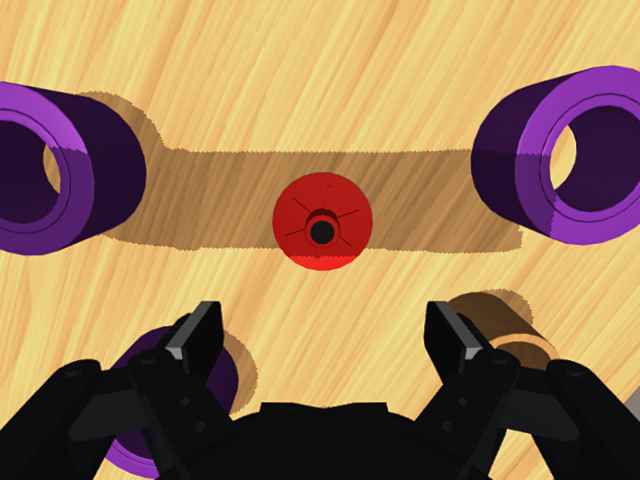

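The wrist view shows the plug's hub at pixel (322,230), with two purple rolls and the spare core well clear. The hub measures (0.5125, 0.2744), top at 55 mm and radius 15 mm, which matches the given sizes. I'll descend and grip.

step_arm:
  dp:
    - [0.002,-0.002,0.05]
    - [0.002,-0.002,0.1]
    - [0.002,-0.002,0.14]
    - [0.002,-0.002,0.155]
    - [0.002,-0.002,0.155]
  rotation:
    - [0,0,0]
    - [0,0,0]
    - [0,0,0]
    - [0,0,0]
    - [0,0,0]
  jaw: 0.06

```text
t: 2.02
tcp_pos: [0.5102, 0.2778, 0.0452]
tool_rot: [-3.141, -0.0, 2.066]
force: [0.4, -0.6, 0.4]
grip_width: 0.703
```

step_arm:
  dp:
    - [0,0,0]
    - [0,0,0]
    - [0,0,0]
    - [0,0,0]
    - [0,0,0]
  rotation:
    - [0,0,0]
    - [0,0,0]
    - [0,0,0]
    - [0,0,0]
    - [0,0,0]
  jaw: 0.0
  force: 40

```text
t: 2.65
tcp_pos: [0.5117, 0.2779, 0.0472]
tool_rot: [3.139, -0.001, 2.065]
force: [-2.3, -1.4, 7.2]
grip_width: 0.334
```

step_arm:
  dp:
    - [0,0,0]
    - [0,0,-0.03]
    - [0,0,-0.07]
    - [0,0,-0.1]
    - [0,0,-0.1]
  rotation:
    - [0,0,0]
    - [0,0,0]
    - [0,0,0]
    - [0,0,0]
    - [0,0,0]

```text
t: 3.28
tcp_pos: [0.5123, 0.2781, 0.1488]
tool_rot: [3.136, -0.001, 2.065]
force: [0.4, 0.4, -1.2]
grip_width: 0.337
```

Run:
```python
from h import *
st();go([.639,.010,.16],1.586)
```

```text
t 3.27 p [0.5123 0.2781 0.1488] rot [ 3.136e+00 -1.000e-03  2.065e+00] F [ 0.4  0.4 -1.2] g 0.337 q [-0.83  0.31  0.31  1.72 -0.1   1.12  0.  ]
dp [-0.2961 -0.0154 -0.0117] rot [ 0.0055 -0.0025  0.4785]
```

step_arm:
  dp:
    - [-0.05,-0.003,-0.015]
    - [-0.1,-0.006,-0.03]
    - [-0.15,-0.008,-0.03]
    - [-0.2,-0.01,-0.03]
    - [-0.245,-0.013,-0.03]
  rotation:
    - [0,0,0.08]
    - [0,0,0.16]
    - [0,0,0.25]
    - [0,0,0.33]
    - [0,0,0.41]

```text
t: 3.9
tcp_pos: [0.6158, 0.0535, 0.1748]
tool_rot: [-3.141, 0.0, 1.652]
force: [0.0, 0.5, -1.1]
grip_width: 0.334
```

Run:
```python
from h import *
st();go([.638,.010,.18],1.586)
```

```text
t 3.9 p [0.6158 0.0535 0.1748] rot [-3.141  0.     1.652] F [ 0.   0.5 -1.1] g 0.334 q [-0.55  0.39  0.49  1.6  -0.19  1.21  0.06]
dp [-0.0452  0.0186 -0.0052] rot [-0.0004  0.0001  0.0657]
```

step_arm:
  dp:
    - [-0.025,0.01,-0.003]
    - [-0.045,0.0185,-0.005]
    - [-0.045,0.0185,-0.005]
    - [-0.045,0.0185,-0.005]
  rotation:
    - [0,0,0.03]
    - [0,0,0.066]
    - [0,0,0.066]
    - [0,0,0.066]

```text
t: 4.4
tcp_pos: [0.6374, 0.0135, 0.1799]
tool_rot: [-3.141, -0.001, 1.591]
force: [-0.1, -0.8, -1.4]
grip_width: 0.337
```

Run:
```python
from h import *
st();p,r=pose()
a,W=cloud("wrist"); cv2.imwrite("pics/w2.png",a)
b,W2=cloud("side"); c,W3=cloud("top")
np.savez("f1.npz",a=a,W=W,b=b,W2=W2,c=c,W3=W3)
cv2.imwrite("pics/s2.png",np.hstack([cv2.resize(b[120:290,250:450],(600,510),interpolation=cv2.INTER_CUBIC)]))
def red(i):
    h=cv2.cvtColor(i,cv2.COLOR_BGR2HSV);return ((h[...,0]<8)|(h[...,0]>172))&(h[...,1]>120)&(h[...,2]>50)
for n,i,w in [("wrist",a,W),("side",b,W2),("top",c,W3)]:
    near=np.hypot(w[...,0]-.638,w[...,1]-.01)<.08
    m=near&(w[...,2]>.073)&(w[...,2]<.088)&~red(i); P=w[m]
    if len(P)>20: print(n,"roll",len(P),cv2.minEnclosingCircle(P[:,:2].astype(np.float32)*1000),np.median(P[:,2]))
    m=near&(w[...,2]>.1)&red(i); P=w[m]
    if len(P)>20:
        z=np.median(P[:,2]);m2=P[np.abs(P[:,2]-z)<.006]
        A=np.c_[m2[:,:2]-m2[:,:2].mean(0),np.ones(len(m2))];k=np.linalg.lstsq(A,m2[:,2],rcond=None)[0]
        print(n,"plug",len(P),cv2.minEnclosingCircle(m2[:,:2].astype(np.float32)*1000),z,"slope",k)
```

```text
t 4.4 p [0.6374 0.0135 0.1799] rot [-3.141e+00 -1.000e-03  1.591e+00] F [-0.1 -0.8 -1.4] g 0.337 q [-0.48  0.43  0.51  1.53 -0.22  1.24  0.09]
wrist roll 8635 ((637.36181640625, 12.149885177612305), 64.7271957397461) 0.07992600584355145
wrist plug 17915 ((636.7042846679688, 9.557332992553711), 46.1076545715332) 0.1559781457263691 slope [-0.00523554 -0.00128333  0.15604142]
side roll 717 ((635.3864135742188, 8.781810760498047), 66.62104797363281) 0.07991434723879882
side plug 538 ((636.2341918945312, 6.507980823516846), 46.71943283081055) 0.15699559060612772 slope [0.00061606 0.00171598 0.15648989]
top roll 227 ((636.760009765625, -32.210933685302734), 47.562931060791016) 0.08024256218120318
```

View pics/w2.png

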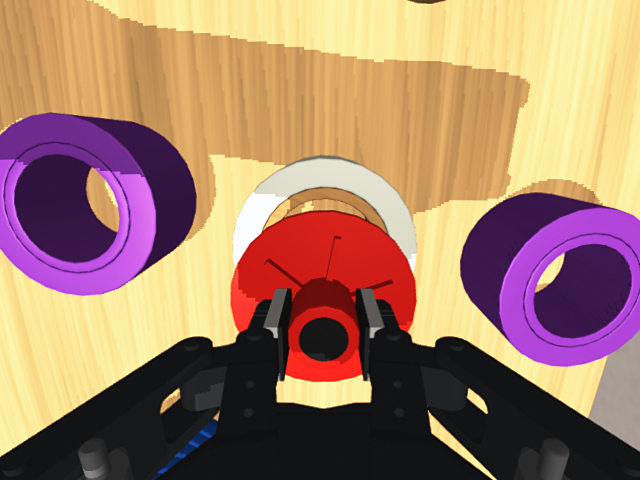

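The wrist view shows the plug held level, hub at (325,340), over the grey roll whose mouth shows at (325,205). The wrist and side cameras agree that it needs about 2.5 mm more in +y. I'll lower it in stages.

step_arm:
  dp:
    - [0.0025,0,0]
    - [0.0025,0,0.02]
    - [0.0025,0,0.04]
    - [0.0025,0,0.045]
  rotation:
    - [0,0,0]
    - [0,0,0]
    - [0,0,0]
    - [0,0,0]

```text
t: 5.05
tcp_pos: [0.6363, 0.0145, 0.1325]
tool_rot: [-3.138, 0.001, 1.589]
force: [0.6, 0.1, -0.3]
grip_width: 0.335
```

step_arm:
  dp:
    - [0,0,0.008]
    - [0,0,0.016]
    - [0,0,0.023]
    - [0,0,0.025]
    - [0,0,0.025]
  rotation:
    - [0,0,0]
    - [0,0,0]
    - [0,0,0]
    - [0,0,0]
    - [0,0,0]

```text
t: 5.68
tcp_pos: [0.6377, 0.0146, 0.1103]
tool_rot: [3.142, -0.0, 1.589]
force: [-0.5, -0.3, -0.7]
grip_width: 0.336
```

Run:
```python
from h import *
st()
```

```text
t 5.67 p [0.6377 0.0146 0.1103] rot [ 3.142 -0.     1.589] F [-0.5 -0.3 -0.7] g 0.336 q [-0.47  0.5   0.49  1.6  -0.25  1.11  0.11]
```

step_arm:
  dp:
    - [0,0,0.001]
    - [0,0,0.002]
    - [0,0,0.002]
  rotation:
    - [0,0,0]
    - [0,0,0]
    - [0,0,0]

```text
t: 6.05
tcp_pos: [0.6379, 0.0146, 0.1092]
tool_rot: [3.141, -0.0, 1.589]
force: [-4.1, -0.0, 5.2]
grip_width: 0.334
```

step_arm:
  dp:
    - [0,0,0]
    - [0,0,0]
    - [0,0,0]
    - [0,0,0]
  rotation:
    - [0,0,0]
    - [0,0,0]
    - [0,0,0]
    - [0,0,0]
  jaw: 0.07

```text
t: 6.55
tcp_pos: [0.6376, 0.0145, 0.1082]
tool_rot: [-3.142, -0.0, 1.589]
force: [-0.4, 0.8, -0.3]
grip_width: 0.819
```

step_arm:
  dp:
    - [0,0,-0.02]
    - [0,0,-0.06]
    - [0,0,-0.1]
    - [0,0,-0.12]
    - [0,0,-0.12]
  rotation:
    - [0,0,0]
    - [0,0,0]
    - [0,0,0]
    - [0,0,0]
    - [0,0,0]

```text
t: 7.18
tcp_pos: [0.6387, 0.0144, 0.2313]
tool_rot: [3.137, -0.001, 1.589]
force: [0.4, -0.4, -0.1]
grip_width: 0.819
```

Run:
```python
from h import *
st()
a,W=cloud("wrist"); cv2.imwrite("pics/w3.png",a)
b,W2=cloud("side")
def red(i):
    h=cv2.cvtColor(i,cv2.COLOR_BGR2HSV);return ((h[...,0]<8)|(h[...,0]>172))&(h[...,1]>120)&(h[...,2]>50)
for n,i,w in [("wrist",a,W),("side",b,W2)]:
    near=np.hypot(w[...,0]-.638,w[...,1]-.01)<.08
    P=w[near&(w[...,2]>.074)&(w[...,2]<.083)&~red(i)]
    print(n,"roll",len(P),cv2.minEnclosingCircle(P[:,:2].astype(np.float32)*1000),np.median(P[:,2]))
    P=w[near&(w[...,2]>.08)&(w[...,2]<.092)&red(i)]
    A=np.c_[P[:,:2]-P[:,:2].mean(0),np.ones(len(P))];k=np.linalg.lstsq(A,P[:,2],rcond=None)[0]
    print(n,"flange",len(P),cv2.minEnclosingCircle(P[:,:2].astype(np.float32)*1000),"slope",k)
    P=w[near&(w[...,2]>.108)&(w[...,2]<.125)];print("hub",len(P),cv2.minEnclosingCircle(P[:,:2].astype(np.float32)*1000),np.median(P[:,2]))
```

```text
t 7.17 p [0.6387 0.0144 0.2313] rot [ 3.137e+00 -1.000e-03  1.589e+00] F [ 0.4 -0.4 -0.1] g 0.819 q [-0.49  0.39  0.53  1.47 -0.2   1.33  0.07]
wrist roll 8599 ((637.33056640625, 11.580751419067383), 65.06908416748047) 0.07997658236667268
wrist flange 7720 ((637.0013427734375, 10.823902130126953), 45.93758010864258) slope [-0.00112326 -0.00045289  0.08539302]
hub 1253 ((637.0816040039062, 10.922493934631348), 14.996220588684082) 0.11716936067878866
side roll 555 ((636.4688720703125, 10.856393814086914), 68.70462799072266) 0.07987636287727364
side flange 469 ((636.3358764648438, 9.325191497802734), 47.88999557495117) slope [-0.00149426  0.00082957  0.08576764]
hub 88 ((637.2131958007812, 8.525189399719238), 17.011075973510742) 0.11666933981515133
```

The plug is seated: flange top at 85 mm with slope under 0.002, hub top at 117 mm, and it is within about 1 mm of the mouth centre. Next is the tray's near corner, which points back at the robot at about (0.404, -0.311).

Run:
```python
from h import *
go([.404,-.311,.235],1.735)
```

```text
dp [-0.3213 -0.2393 -0.0068] rot [-1.000e-04 -2.000e-04 -1.462e-01]
```

step_arm:
  dp:
    - [-0.045,-0.034,-0.007]
    - [-0.09,-0.068,-0.007]
    - [-0.135,-0.1,-0.007]
    - [-0.18,-0.134,-0.007]
    - [-0.225,-0.168,-0.007]
  rotation:
    - [0,0,-0.03]
    - [0,0,-0.06]
    - [0,0,-0.09]
    - [0,0,-0.12]
    - [0,0,-0.146]
  jaw: 0.05

```text
t: 7.9
tcp_pos: [0.472, -0.2145, 0.2344]
tool_rot: [-3.14, -0.001, 1.736]
force: [0.7, -0.2, -0.8]
grip_width: 0.583
```

Run:
```python
from h import *
st();go([.404,-.311,.235],1.735)
```

```text
t 7.9 p [ 0.472  -0.2145  0.2344] rot [-3.140e+00 -1.000e-03  1.736e+00] F [ 0.7 -0.2 -0.8] g 0.583 q [-0.27  0.1   0.66  1.79 -0.07  1.28  0.57]
dp [-0.084  -0.0829 -0.0006] rot [-0.0012 -0.0007  0.0009]
```

step_arm:
  dp:
    - [-0.035,-0.035,0]
    - [-0.065,-0.064,0]
    - [-0.084,-0.083,0]
    - [-0.084,-0.083,0]
    - [-0.084,-0.083,0]
  rotation:
    - [0,0,0]
    - [0,0,0]
    - [0,0,0]
    - [0,0,0]
    - [0,0,0]

```text
t: 8.52
tcp_pos: [0.4059, -0.309, 0.2347]
tool_rot: [-3.141, -0.001, 1.736]
force: [-0.7, -0.2, -0.1]
grip_width: 0.584
```

```bash
cat > m.py <<'E'
from h import *
st();p,r=pose()
a,W=cloud("wrist"); 
blue=(a[...,0].astype(int)>a[...,2].astype(int)+30)
m=blue&(W[...,2]>.131)&(W[...,2]<.141)
b=a.copy();b[m]=(0,255,255);b[~m&blue&(W[...,2]>.15)]=(0,0,255)
cv2.imwrite("pics/w4.png",b); np.savez("f2.npz",a=a,W=W,m=m)
e=np.array([np.cos(np.radians(9.4)),np.sin(np.radians(9.4))]);t=np.array([-e[1],e[0]])
P=W[m];d=P[:,:2]-p[:2]; A=d@e;B=d@t
print(len(P),np.median(P[:,2]))
for lo in np.arange(-.04,.041,.01):
    k=np.abs(B-lo)<.005; 
    k&=np.abs(A)<.06
    if k.sum()>5: print(round(lo,3),k.sum(),np.percentile(A[k],[3,50,97]).round(4))
E
python3 m.py
```

```text
t 8.53 p [ 0.4059 -0.309   0.2347] rot [-3.141e+00 -1.000e-03  1.736e+00] F [-0.7 -0.2 -0.1] g 0.584 q [-0.15  0.08  0.75  1.81 -0.06  1.28  0.79]
11259 0.1355934560046118
-0.04 260 [0.0033 0.0127 0.0216]
-0.03 261 [-0.0054  0.0032  0.0114]
-0.02 195 [-0.0082 -0.0032  0.0018]
-0.01 189 [-0.0081 -0.0039  0.001 ]
0.0 192 [-0.008  -0.0032  0.001 ]
0.01 197 [-0.008  -0.0038  0.0009]
0.02 206 [-0.0079 -0.0032  0.0009]
0.03 305 [-0.0059  0.0016  0.0115]
0.04 328 [0.0027 0.0115 0.0208]
```

View pics/w4.png

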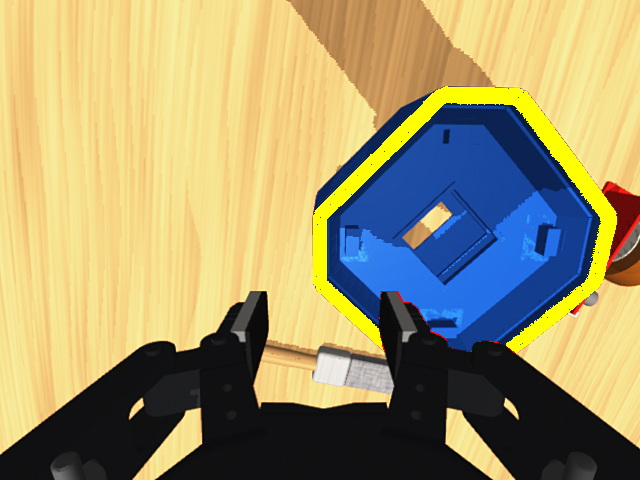

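The wrist view shows the near corner's bead at pixels (318,215–285). Its centre is 3.5 mm from the jaw centre line, it is square to the jaws and the top is at 135.6 mm. The dispenser, at the right edge near (620,230), and the brush are clear. I'll descend and pinch the bead.

step_arm:
  dp:
    - [0,-0.0035,0.02]
    - [0,-0.0035,0.05]
    - [0,-0.0035,0.08]
    - [0,-0.0035,0.093]
    - [0,-0.0035,0.097]
  rotation:
    - [0,0,0]
    - [0,0,0]
    - [0,0,0]
    - [0,0,0]
    - [0,0,0]
  jaw: 0.032

```text
t: 9.2
tcp_pos: [0.4024, -0.3099, 0.138]
tool_rot: [-3.141, -0.0, 1.736]
force: [1.1, -0.7, 0.1]
grip_width: 0.376
```

Run:
```python
from h import *
st()
```

```text
t 9.2 p [ 0.4024 -0.3099  0.138 ] rot [-3.141 -0.     1.736] F [ 1.1 -0.7  0.1] g 0.376 q [-0.11  0.19  0.75  1.93 -0.15  1.07  0.87]
```

step_arm:
  dp:
    - [0,0,0]
    - [0,0,0]
    - [0,0,0]
    - [0,0,0]
    - [0,0,0]
  rotation:
    - [0,0,0]
    - [0,0,0]
    - [0,0,0]
    - [0,0,0]
    - [0,0,0]
  jaw: 0.0
  force: 40

```text
t: 9.82
tcp_pos: [0.4027, -0.3106, 0.1391]
tool_rot: [3.14, 0.0, 1.735]
force: [-1.0, 0.7, 6.6]
grip_width: 0.102
```

step_arm:
  dp:
    - [0,0,0]
    - [0,0,0]
    - [0,0,0]
  rotation:
    - [0,0,0]
    - [0,0,0]
    - [0,0,0]
  force: 90

```text
t: 10.2
tcp_pos: [0.4026, -0.3107, 0.1392]
tool_rot: [3.14, 0.0, 1.735]
force: [-1.1, 1.2, 8.3]
grip_width: 0.079
```

Run:
```python
from h import *
st()
# peel: rotate tray about far corner bead bottom region: far corner at e*0.205 from TCP, z = 0.12
p,r=pose(); piv=np.array([0,0.205,0.138-0.122]) # tool frame: y outward, z down
for th in np.radians([2,4,6,8,10]):
    q=R.from_rotvec([th,0,0]); print(np.degrees(th),(piv+q.apply(-piv)).round(4))
```

```text
t 10.2 p [ 0.4026 -0.3107  0.1392] rot [3.14  0.    1.735] F [-1.1  1.2  8.3] g 0.079 q [-0.11  0.19  0.75  1.93 -0.15  1.07  0.87]
2.0 [ 0.      0.0007 -0.0071]
4.0 [ 0.      0.0016 -0.0143]
6.000000000000001 [ 0.      0.0028 -0.0213]
8.0 [ 0.      0.0042 -0.0284]
10.0 [ 0.      0.0059 -0.0354]
```

step_arm:
  dp:
    - [0,0.0003,-0.0035]
    - [0,0.0007,-0.007]
    - [0,0.001,-0.0107]
    - [0,0.0016,-0.0143]
    - [0,0.0016,-0.0143]
  rotation:
    - [0.0175,0,0]
    - [0.035,0,0]
    - [0.0524,0,0]
    - [0.07,0,0]
    - [0.07,0,0]

```text
t: 10.82
tcp_pos: [0.4039, -0.3102, 0.1527]
tool_rot: [-3.071, 0.0, 1.735]
force: [1.3, 0.6, 0.0]
grip_width: 0.084
```

```bash
cat > c.py <<'E'
from h import *
st()
a,W=cloud("side"); blue=(a[...,0].astype(int)>a[...,2].astype(int)+30)
e=np.array([np.cos(np.radians(9.4)),np.sin(np.radians(9.4))]);t=np.array([-e[1],e[0]])
c=np.array([.5036,-.2929])
d=W[...,:2]-c;A=d@e;B=d@t
for n,X,Y in [("far",A,B),("near",-A,B),("left",B,A),("right",-B,A)]:
    m=blue&(np.abs(X-.1025)<.010)&(np.abs(Y)<.025)&(W[...,2]>.1)
    print(n,m.sum(),np.percentile(W[m][:,2],[50,80,95]).round(4) if m.any() else "")
cv2.imwrite("pics/side_now.png",a)
E
python3 c.py
```

```text
t 10.82 p [ 0.4039 -0.3102  0.1527] rot [-3.071  0.     1.735] F [1.3 0.6 0. ] g 0.084 q [-0.13  0.22  0.75  1.87 -0.11  1.16  0.83]
far 168 [0.1308 0.1345 0.1362]
near 110 [0.1206 0.1477 0.1503]
left 2 [0.1202 0.1231 0.1245]
right 269 [0.132  0.1424 0.1443]
```

step_arm:
  dp:
    - [0,0.0003,-0.0035]
    - [0,0.0007,-0.007]
    - [0,0.001,-0.0107]
    - [0,0.0013,-0.0125]
    - [0,0.0013,-0.0125]
  rotation:
    - [0.0175,0,0]
    - [0.035,0,0]
    - [0.0524,0,0]
    - [0.061,0,0]
    - [0.061,0,0]

```text
t: 11.5
tcp_pos: [0.4061, -0.3098, 0.165]
tool_rot: [-3.011, 0.0, 1.735]
force: [-0.1, -0.4, -0.5]
grip_width: 0.083
```

```bash
python3 c.py
```

```text
t 11.5 p [ 0.4061 -0.3098  0.165 ] rot [-3.011  0.     1.735] F [-0.1 -0.4 -0.5] g 0.083 q [-0.14  0.25  0.75  1.82 -0.08  1.23  0.8 ]
far 166 [0.1309 0.1347 0.1366]
near 160 [0.1195 0.1577 0.1624]
left 0 
right 297 [0.1233 0.1483 0.1515]
```

View pics/side_now.png

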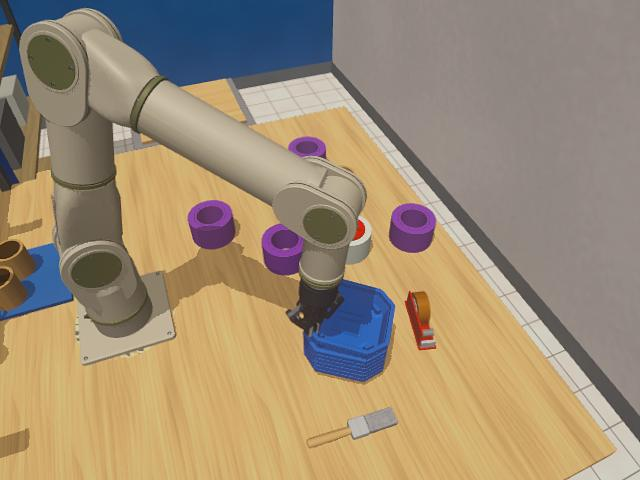

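Side view: the tray is tilted in the gripper at (310,310), with its near corner up about 26 mm and its far corner still nested. The rest of the stack hasn't moved, and the plugged roll is visible at (355,232). Now a vertical lift to free the far corner.

step_arm:
  dp:
    - [0,-0.0005,-0.004]
    - [0,-0.001,-0.008]
    - [0,-0.0016,-0.012]
    - [0,-0.0022,-0.017]
    - [0,-0.0029,-0.022]
  rotation:
    - [0,0,0]
    - [0,0,0]
    - [0,0,0]
    - [0,0,0]
    - [0,0,0]

```text
t: 12.18
tcp_pos: [0.4059, -0.3098, 0.1875]
tool_rot: [-3.011, -0.0, 1.735]
force: [-0.4, 0.2, -1.1]
grip_width: 0.078
```

```bash
python3 c.py
```

```text
t 12.18 p [ 0.4059 -0.3098  0.1875] rot [-3.011 -0.     1.735] F [-0.4  0.2 -1.1] g 0.078 q [-0.15  0.22  0.76  1.8  -0.07  1.27  0.79]
far 151 [0.1522 0.1555 0.1573]
near 176 [0.1195 0.1789 0.1848]
left 0 
right 317 [0.1221 0.1697 0.1734]
```

step_arm:
  dp:
    - [0,-0.002,-0.015]
    - [0,-0.004,-0.03]
    - [0,-0.006,-0.045]
    - [0,-0.0078,-0.06]
    - [0,-0.0078,-0.06]
  rotation:
    - [0,0,0]
    - [0,0,0]
    - [0,0,0]
    - [0,0,0]
    - [0,0,0]

```text
t: 12.85
tcp_pos: [0.4065, -0.3101, 0.2489]
tool_rot: [-3.013, 0.001, 1.735]
force: [-0.0, -0.4, -1.2]
grip_width: 0.086
```

Run:
```python
from h import *
st()
# target: gripper yaw 1.586 -> tray dir e=(sin yaw,-cos yaw); centre over plug
y=1.586;e=np.array([np.sin(y),-np.cos(y)]);g=np.array([.637,.0105])-.1025*e
print(g);go([*g,.245],y)
print("mid");go([.44,-.16,.25],1.66)
```

```text
t 12.85 p [ 0.4065 -0.3101  0.2489] rot [-3.013e+00  1.000e-03  1.735e+00] F [-0.  -0.4 -1.2] g 0.086 q [-0.17  0.16  0.77  1.72 -0.02  1.4   0.76]
[0.53451185 0.00894168]
dp [ 0.2939  0.1774 -0.0194] rot [-0.1287  0.0105  0.1486]
mid
dp [ 0.1426  0.057  -0.0086] rot [-0.129   0.0057  0.0747]
```

step_arm:
  dp:
    - [0.03,0.018,-0.002]
    - [0.065,0.039,-0.004]
    - [0.105,0.063,-0.007]
    - [0.145,0.087,-0.009]
    - [0.185,0.112,-0.012]
  rotation:
    - [-0.02,0,0.015]
    - [-0.045,0,0.035]
    - [-0.07,0.005,0.06]
    - [-0.1,0.007,0.085]
    - [-0.129,0.01,0.11]

```text
t: 13.48
tcp_pos: [0.4869, -0.1073, 0.2444]
tool_rot: [-3.14, -0.003, 1.624]
force: [0.4, -0.6, -0.0]
grip_width: 0.083
```

Run:
```python
from h import *
st();go([.5345,.009,.245],1.586)
```

```text
t 13.47 p [ 0.4869 -0.1073  0.2444] rot [-3.140e+00 -3.000e-03  1.624e+00] F [ 0.4 -0.6 -0. ] g 0.083 q [-0.44  0.04  0.59  1.81 -0.03  1.3   0.21]
dp [ 0.1137  0.0537 -0.0003] rot [-0.0018 -0.0032  0.0375]
```

step_arm:
  dp:
    - [0.04,0.019,0]
    - [0.08,0.038,0]
    - [0.105,0.05,0]
    - [0.1135,0.0535,0]
    - [0.1135,0.0535,0]
  rotation:
    - [-0.001,-0.003,0.012]
    - [-0.001,-0.003,0.025]
    - [-0.001,-0.003,0.037]
    - [-0.001,-0.003,0.037]
    - [-0.001,-0.003,0.037]

```text
t: 14.1
tcp_pos: [0.5339, 0.0069, 0.2447]
tool_rot: [-3.14, 0.001, 1.588]
force: [0.4, -0.8, -1.4]
grip_width: 0.082
```

```bash
cat > k.py <<'E'
from h import *
import sys
st()
for n in ["top","wrist","side"]:
    a,W=cloud(n); blue=(a[...,0].astype(int)>a[...,2].astype(int)+30)
    near=(np.hypot(W[...,0]-.637,W[...,1]-.0105)<.15)
    m=near&blue&(W[...,2]>.12)
    P=W[m];zt=np.percentile(P[:,2],97)
    B=P[P[:,2]>zt-.012]
    rect=cv2.minAreaRect(B[:,:2].astype(np.float32)*1000)
    k=np.linalg.lstsq(np.c_[B[:,:2]-[.637,.0105],np.ones(len(B))],B[:,2],rcond=None)[0]
    h=cv2.cvtColor(a,cv2.COLOR_BGR2HSV);red=((h[...,0]<8)|(h[...,0]>172))&(h[...,1]>120)&near&(W[...,2]<.14)&(W[...,2]>.07)
    print(n,len(B),[np.round(q,1) for q in rect],"plane",k.round(4),"red",red.sum(),W[red].mean(0).round(4) if red.any() else "")
    cv2.imwrite(f"pics/k_{n}_{sys.argv[1]}.png",a)
a,W=cloud("top");P=W[210:320,370:480].reshape(-1,3);P=P[(P[:,2]>.112)&(P[:,2]<.128)]
print("pile",len(P),np.median(P[:,2]),cv2.minAreaRect(P[:,:2].astype(np.float32)*1000))
E
python3 k.py 1
```

```text
t 14.1 p [0.5339 0.0069 0.2447] rot [-3.140e+00  1.000e-03  1.588e+00] F [ 0.4 -0.8 -1.4] g 0.082 q [-0.55  0.13  0.5   1.73 -0.06  1.3  -0.02]
top 948 [array([635.7,   2.7]), array([204.5, 188.1]), np.float64(48.6)] plane [-0.2971 -0.0242  0.2566] red 1 [ 0.6707 -0.0193  0.0858]
wrist 15955 [array([604. ,   9.3]), array([158.3, 199.6]), np.float64(16.2)] plane [-0.0368 -0.0148  0.2398] red 118 [ 0.668  -0.019   0.0848]
side 818 [array([637.3,   5. ]), array([196.4, 186.8]), np.float64(45.2)] plane [-0.0012 -0.0052  0.2382] red 568 [0.6326 0.0008 0.0895]
pile 1219 0.11968309284386365 ((505.6099548339844, -293.42828369140625), (190.00318908691406, 191.62464904785156), 54.49452209472656)
```

step_arm:
  dp:
    - [0.004,0,0.01]
    - [0.004,0,0.02]
    - [0.004,0,0.03]
    - [0.004,0,0.035]
    - [0.004,0,0.035]
  rotation:
    - [0,0,0]
    - [0,0,0]
    - [0,0,0]
    - [0,0,0]
    - [0,0,0]

```text
t: 14.92
tcp_pos: [0.5339, 0.0112, 0.2097]
tool_rot: [-3.14, 0.001, 1.587]
force: [-0.5, 0.8, -1.3]
grip_width: 0.082
```

step_arm:
  dp:
    - [0,0,0]
    - [0,0,0]
    - [0,0,0]
    - [0,0,0]
  rotation:
    - [0,0,0]
    - [0,0,0]
    - [0,0,0]
    - [0,0,0]

```text
t: 15.42
tcp_pos: [0.5341, 0.0114, 0.2102]
tool_rot: [-3.141, 0.0, 1.588]
force: [0.0, 0.5, -0.8]
grip_width: 0.081
```

```bash
sed -i 's/zt-.012/zt-.005/' k.py; python3 k.py 2
```

```text
t 15.43 p [0.5341 0.0114 0.2102] rot [-3.141  0.     1.588] F [ 0.   0.5 -0.8] g 0.081 q [-0.55  0.16  0.5   1.77 -0.08  1.23 -0.02]
top 550 [array([645.6,   6.6]), array([210.9, 187.3]), np.float64(60.8)] plane [-0.8985  0.008   0.2536] red 8 [0.6827 0.0141 0.0853]
wrist 14017 [array([601.3,  14.1]), array([152.3, 198.7]), np.float64(16.4)] plane [-0.008  -0.0325  0.2086] red 1922 [ 0.6583 -0.0062  0.0909]
side 542 [array([642.1,   4.6]), array([193.9, 171.1]), np.float64(44.9)] plane [-0.0082 -0.      0.2058] red 370 [ 0.6262 -0.0068  0.0865]
pile 1223 0.11972044946072226 ((505.81866455078125, -293.57012939453125), (190.31103515625, 192.19754028320312), 54.49148941040039)
```

View pics/k_side_2.png

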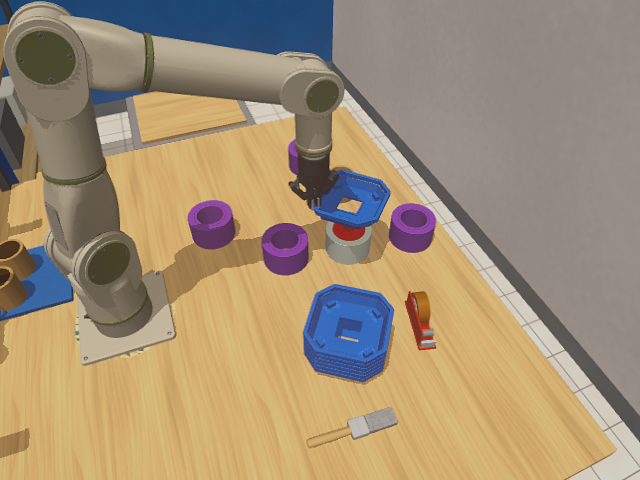

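View pics/k_wrist_2.png

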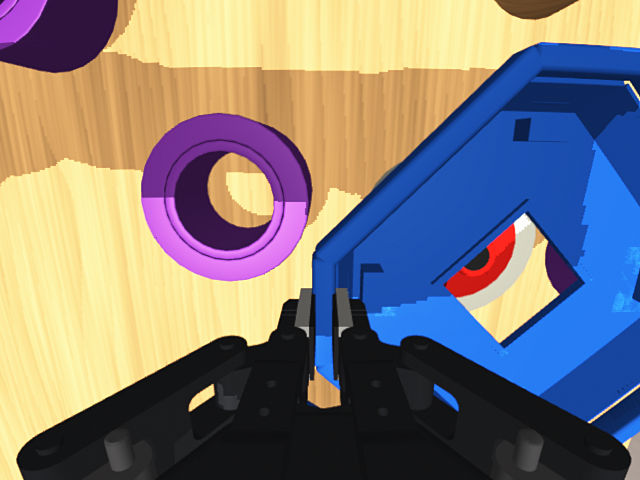

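The side view shows the tray level in the gripper at (350,197) above the plugged roll at (348,235), with a visible gap. The stack at (350,330) and the bystanders are in place. In the wrist view, the plug shows through the tray's opening at (480,260). All checks are inside the limits, so I'm handing in.

```bash
python3 -c "
from h import *
ctrl.hand_in();st()"
```

```text
the job is handed in; nothing more can be done
the job is handed in; nothing more can be done
```

I seated the red plug in the grey roll and let go of it. I then peeled the top blue tray off by its near corner and handed in at about 15.6 s, holding the tray over the plugged roll. The hand-in gives no verdict.

**Plug, measured after release:**
- The flange top was at 85 mm with a slope under 0.002, and the hub top at 117 mm.
- It sat about 1–2 mm from the mouth centre.

I did not measure its tilt again after the tray moved over it. It still looks seated in the last pictures.

**Peel:** the near corner rose about 26 mm while the far corner stayed nested. After that the tray lifted clear.

**Last checks:**

| Check | Measured | Limit |
|---|---|---|
| Tray centre above roll mouth | about 106 mm | 60–150 mm |
| Tray underside above hub | about 49 mm | 3–93 mm |
| Tray tilt (side camera) | about 0.01 rad | 0.15 rad |
| Tray centre to plug, horizontally | 3–8 mm | 25 mm |
| Stack top | 120 mm, moved under 1 mm | 125 mm, 40 mm |

**Disagreements:**
- **Tray centre:** the side camera put it about 8 mm further toward −y than the arm geometry did. Both are well inside 25 mm.
- **Tray tilt:** the wrist-camera fit gave up to 0.03 rad. The top-camera fit was spoiled by the arm in view, so I ignored it.
- **Grip width:** it read about 7 mm on the 10 mm bead, which I put down to finger flex. The tray did not slip.

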